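# Scoop the sample tubes out of the rinse tub

### The job

Take the slotted wire scoop off its draining stand and scoop the three big sample tubes out of the rinse tub, letting the little red screw caps fall back through the slots so that all four stay in the tub. Tip the tubes out low into the white collecting tray, rolling them out rather than dropping them and never touching a tube with the gripper or arm, then stand the scoop back on its sloping draining stand, tips downhill, let go of it, and leave the bottle, jar and rack alone.

Things in the scene. Friction and masses are not known exactly. Their poses are not given: they have to be found in the camera images.
- scoop: Steel wire scoop, 190 g. Basket 88 mm long (x), 127 mm wide (y), back 40 mm high, sides 40 mm high sloping down to nothing at the open front. Floor: seven 4 mm wires along x with 16 mm open slots between, tapering to 2.6 mm round tips at the front. Origin: centre of the basket's underside; z up, +x to the tips (tips at x +44, back at x -45 mm). Handle: see scoop_grip.
- scoop_grip (a point): Grip point on the axis of the scoop's green handle, at x -43, y 0, z +125 mm in the scoop's frame. The handle starts at the middle of the back's top edge (x -43, z 40 mm) and stands square to the basket floor like a ladle's, to z 165 mm; its green grip, from z 55 mm up, is 20 mm wide (y) and 14 mm thick (x), with flat sides.
- tub: Blue drained rinse tub, fixed. Origin: on its underside, mid-width; +x to its far end, away from the robot; z up. Inside: 162 mm wide (y +-81); floor 4 mm thick, from x -150 to +95 mm; the far wall leans outwards 4 degrees (inner face at x +98 mm at the top). Sides and far wall 54 mm high; near wall, and the sides for x below -95 mm, 30 mm high. Walls 4 mm thick.
- tub_far (a point): Foot of the far wall's inner face, on the top of the tub's floor, mid-width: tub frame x +95, y 0, z +4 mm.
- tray: White open collecting tray, fixed on the bench: 180 mm (x) by 166 mm (y) outside, 42 mm high, walls and floor 4 mm thick. Origin: centre of its underside; x away from the robot, z up.
- rest: Black draining stand, fixed: 120 by 150 mm plate sloping 22 degrees down to +x (away from the robot), with a 9 mm high stop at its low edge (face 58 mm down the slope from the plate's middle) and 7 mm curbs at y +-71 mm. Origin: on the bench under the plate's middle, whose top is at z 40 mm. The scoop stands flat on the plate, tips down at the stop, its origin about 8 mm down-slope of the middle.
- tube1: Round-bottomed sample tube, closed: 80 mm long, 22 mm diameter, both ends domed, milky white with a yellow cap at its +x end, about 35 g. Origin: its middle, on its axis; x along the tube. Starts lying on the tub's floor, more or less across the tub; rolls.
- tube2: Round-bottomed sample tube, closed: 80 mm long, 22 mm diameter, both ends domed, milky white with a yellow cap at its +x end, about 35 g. Origin: its middle, on its axis; x along the tube. Starts lying on the tub's floor, more or less across the tub; rolls.
- tube3: Round-bottomed sample tube, closed: 80 mm long, 22 mm diameter, both ends domed, milky white with a yellow cap at its +x end, about 35 g. Origin: its middle, on its axis; x along the tube. Starts lying on the tub's floor, more or less across the tub; rolls.
- cap1: Loose red microtube screw cap, 12 mm diameter, 10 mm high, 10 g, starts standing on the tub's floor. Origin: centre of its underside. Falls through the scoop's slots.
- cap2: Loose red microtube screw cap, 12 mm diameter, 10 mm high, 10 g, starts standing on the tub's floor. Origin: centre of its underside. Falls through the scoop's slots.
- cap3: Loose red microtube screw cap, 12 mm diameter, 10 mm high, 10 g, starts standing on the tub's floor. Origin: centre of its underside. Falls through the scoop's slots.
- cap4: Loose red microtube screw cap, 12 mm diameter, 10 mm high, 10 g, starts standing on the tub's floor. Origin: centre of its underside. Falls through the scoop's slots.
- wash_bottle: White bottle with a green cap, 72 mm diameter, 200 mm high, bystander. Origin: centre of its underside.
- jar: Glass jar with a foil lid, 86 mm diameter, 129 mm high, bystander. Origin: centre of its underside.
- tube_rack: Green tube rack, 70 (x) by 160 (y) by 50 mm high, with small tubes in it, bystander. Origin: centre of its underside.

How it is judged:
On the way, in this order (a step that is already met when the one before it is completed fails the run):
1. the scoop is taken up off its rest (z of scoop in the frame of rest above 0.09 m), for 0.2 s.
2. at least one tube is carried in the scoop, lifted clear of the tub's rim, with every cap left in the tub (z of scoop in the frame of tub above 0.06 m and ((x of tube1 in the frame of scoop between -0.045 and 0.045 m and y of tube1 in the frame of scoop between -0.062 and 0.062 m and z of tube1 in the frame of scoop between 0.008 and 0.06 m) or (x of tube2 in the frame of scoop between -0.045 and 0.045 m and y of tube2 in the frame of scoop between -0.062 and 0.062 m and z of tube2 in the frame of scoop between 0.008 and 0.06 m) or (x of tube3 in the frame of scoop between -0.045 and 0.045 m and y of tube3 in the frame of scoop between -0.062 and 0.062 m and z of tube3 in the frame of scoop between 0.008 and 0.06 m)) and x of cap1 in the frame of tub between -0.15 and 0.1 m and y of cap1 in the frame of tub between -0.081 and 0.081 m and z of cap1 in the frame of tub between 0 and 0.05 m and x of cap2 in the frame of tub between -0.15 and 0.1 m and y of cap2 in the frame of tub between -0.081 and 0.081 m and z of cap2 in the frame of tub between 0 and 0.05 m and x of cap3 in the frame of tub between -0.15 and 0.1 m and y of cap3 in the frame of tub between -0.081 and 0.081 m and z of cap3 in the frame of tub between 0 and 0.05 m and x of cap4 in the frame of tub between -0.15 and 0.1 m and y of cap4 in the frame of tub between -0.081 and 0.081 m and z of cap4 in the frame of tub between 0 and 0.05 m), for 0.3 s.
3. all three tubes have been tipped into the collecting tray, with the scoop still in hand (x of tube1 in the frame of tray between -0.086 and 0.086 m and y of tube1 in the frame of tray between -0.079 and 0.079 m and z of tube1 in the frame of tray between 0 and 0.045 m and x of tube2 in the frame of tray between -0.086 and 0.086 m and y of tube2 in the frame of tray between -0.079 and 0.079 m and z of tube2 in the frame of tray between 0 and 0.045 m and x of tube3 in the frame of tray between -0.086 and 0.086 m and y of tube3 in the frame of tray between -0.079 and 0.079 m and z of tube3 in the frame of tray between 0 and 0.045 m and distance between the grasp point and scoop_grip below 0.09 m), for 0.1 s.
At the end, for the whole second after the job is handed in: All three tubes lie still inside the collecting tray (centres under 45 mm above its underside), all four caps are in the tub, and the scoop stands still and square (0.1 rad) on the sloping plate of its stand, tips down the slope, within about 20 mm of its place (x of tube1 in the frame of tray between -0.086 and 0.086 m and y of tube1 in the frame of tray between -0.079 and 0.079 m and z of tube1 in the frame of tray between 0 and 0.045 m and linear speed of each of tube1, tube2, tube3 below 0.03 m/s and x of tube2 in the frame of tray between -0.086 and 0.086 m and y of tube2 in the frame of tray between -0.079 and 0.079 m and z of tube2 in the frame of tray between 0 and 0.045 m and x of tube3 in the frame of tray between -0.086 and 0.086 m and y of tube3 in the frame of tray between -0.079 and 0.079 m and z of tube3 in the frame of tray between 0 and 0.045 m and x of cap1 in the frame of tub between -0.15 and 0.1 m and y of cap1 in the frame of tub between -0.081 and 0.081 m and z of cap1 in the frame of tub between 0 and 0.05 m and x of cap2 in the frame of tub between -0.15 and 0.1 m and y of cap2 in the frame of tub between -0.081 and 0.081 m and z of cap2 in the frame of tub between 0 and 0.05 m and x of cap3 in the frame of tub between -0.15 and 0.1 m and y of cap3 in the frame of tub between -0.081 and 0.081 m and z of cap3 in the frame of tub between 0 and 0.05 m and x of cap4 in the frame of tub between -0.15 and 0.1 m and y of cap4 in the frame of tub between -0.081 and 0.081 m and z of cap4 in the frame of tub between 0 and 0.05 m and x of scoop in the frame of rest between -0.025 and 0.025 m and y of scoop in the frame of rest between -0.02 and 0.02 m and z of scoop in the frame of rest between 0.027 and 0.055 m and x of scoop_grip in the frame of rest between -0.016 and 0.044 m and y of scoop_grip in the frame of rest between -0.03 and 0.03 m and z of scoop_grip in the frame of rest between 0.144 and 0.194 m and angle between scoop's own z axis and vertical between 0.28 and 0.48 rad and angle between the y axis of scoop and the y axis of rest, either way round below 0.2 rad and linear speed of scoop below 0.02 m/s); the robot touches nothing.
It fails at once if the gripper or arm touches a tube (contact force between any of the fingers, the arm and tube1 above 0.3 N or contact force between any of the fingers, the arm and tube2 above 0.3 N or contact force between any of the fingers, the arm and tube3 above 0.3 N).
It fails at once if a tube is dropped or thrown: it moves faster than 1.6 m/s, as after a fall of 130 mm (linear speed of any of tube1, tube2, tube3 above 1.6 m/s).
It fails at once if the bottle, jar or rack is shifted by more than 15 mm or tipped (distance of any of wash_bottle, jar, tube_rack from where it was at the start of the episode above 0.015 m or angle between any of wash_bottle, jar, tube_rack's own z axis and vertical above 0.15 rad).
It also fails if it takes over 72 s, if anything falls off the work surface, if the arm or the gripper's body presses on something with over 40 N, if the wrist force passes 120 N, or if a joint passes its speed limit or range.

### The arm

A 6-joint arm with a two-finger parallel gripper is mounted at the origin on the work surface. World frame = base frame: x ahead of the robot, y to its left, z up, the work surface at z = 0. Lengths are in m, angles in rad, forces in N, time in s.
With the tool pointing down it reaches from about 0.3 to 0.775 m from the base axis. Payload 14.6 kg.
Tool frame: the origin (TCP) lies between the finger pads; the fingertips stand ctrl.tip_extent ahead of it and the grasp point (between the pads) lies 3 mm ahead of it (ctrl.tip_extent is the distance from the TCP to the fingertips, in m); z points along the fingers, y is the line along which they close (so a half turn about z gives the same grasp; the last joint's range is limited). The gripper opens to 94 mm and grips with 3 to 60 N. Pads are 16 mm wide; open, the fingers measure 119 mm over their backs; the gripper's body (75 mm by 177 mm) begins 78 mm behind the grasp point.
Start: joints at [1.044, 0.3, 1.521, -0, 1.321, -0.067], TCP at [0.244, 0.493, 0.227] pointing down, gripper open.
Joint ranges: [-3.03, 3.03], [-0.79, 2.21], [0.23, 2.52], [-1.04, 4.18], [0, 3.07], [-2.55, 2.55]. Speed limits (rad/s): [2.22, 2.22, 2.57, 3.14, 3.14, 3.14].

### API

Orientations are given as [roll, pitch, yaw] about the fixed x, y, z axes, in that order (R = Rz(yaw) Ry(pitch) Rx(roll)).
In Python, from station import ctrl gives the robot as it stands.
- The arm moves only by the shell command python3 shift.py 'ROWS' [OPENING] [FORCE]. ROWS is a JSON list of rows, 1 to 10 of them, each of 6 numbers: dx, dy, dz in m, then a rotation vector rx, ry, rz in rad; each row shifts and turns the commanded pose from where the row before left it, along the tool's axes as they then stand; what a row does not reach is not made up. A row lasts 1/10 s, in which the tool goes at most 0.05 m and 0.15 rad, less where a joint would pass 70% of its speed; a pose out of reach is approached as far as the arm can. OPENING is the finger opening in m, set as the command begins (- or left out keeps the last). The fingers move at their own pace and stop on an object; FORCE is the grip in N (left out, the last holds). Time passes only in rows, so rows that do not move let the fingers close. It prints the time, the measured TCP pose, the force, the opening and the grip force at its end.
- ctrl.get_obs(): the state, without advancing time (a new reading comes with each control period).
- ctrl.camera(name): name is "side" or "top" or "wrist"; returns a dict with "pixels" (400x640x3 uint8, blue, green, red), "fx", "fy", "cx", "cy" (pixels), "extrinsics" (4x4, takes a point from camera to world coordinates). Camera axes: x right, y up, looking along -z (the intrinsics and any distortion apply to the point x, -y, -z); pixel columns grow to the right and rows downward; lengths in m; the calibration is good to about 2 mm. A picture is of the moment at which its call begins. There is no depth.
- ctrl.hand_in(): hands the job in; it is judged then, once.
The state is a dict: "time_s": time; "qpos": joint angles; "joint_vel": joint speeds; "tau": joint torques, N m; "ee_pos": TCP position; "eef_rot": TCP orientation; "force": force on the tool from outside, world axes, zero at the start; "moment": the same for the moment, N m; "grip_width": finger opening in m; "grip_force": force on a finger pad.
Only numpy, scipy, OpenCV 4.12 (cv2) and the standard library are available. Lean on these libraries where they do the work, as an engineer would, in place of code of your own. Each camera call takes 0.05 s, during which the arm holds its last target. There are 200 camera calls.

## Working session

There is one attempt and no reset: what is moved stays moved. The work goes in short steps, Python scripts to look and compute and a shell command to move; the robot and the scene stay as the last step left them, time stands still between calls to the robot, and variables do not carry over. Pictures are saved under pics/ and viewed, at most 10 in all, crops included, and the job is handed in when it is done.

```bash
ls; mkdir -p pics
cat > h.py <<'E'
import numpy as np, cv2
from station import ctrl
from scipy.spatial.transform import Rotation as R
def cam(n):
    c=ctrl.camera(n); c['E']=np.array(c['extrinsics']); c['n']=n; c['img']=np.array(c['pixels']); return c
def plane(c,u,v,z):
    d=c['E'][:3,:3]@np.array([(u-c['cx'])/c['fx'],-(v-c['cy'])/c['fy'],-1.]); o=c['E'][:3,3]
    return o+d*(z-o[2])/d[2]
def ray(c,u,v):
    d=c['E'][:3,:3]@np.array([(u-c['cx'])/c['fx'],-(v-c['cy'])/c['fy'],-1.]); return c['E'][:3,3],d/np.linalg.norm(d)
def tri(c1,p1,c2,p2):
    o1,d1=ray(c1,*p1);o2,d2=ray(c2,*p2)
    t=np.linalg.lstsq(np.c_[d1,-d2],o2-o1,rcond=None)[0]
    a=o1+d1*t[0];b=o2+d2*t[1]; return (a+b)/2,np.linalg.norm(a-b)
def proj(c,P):
    q=np.linalg.inv(c['E'])@np.r_[P,1]; return np.array([c['cx']+c['fx']*q[0]/-q[2], c['cy']+c['fy']*q[1]/q[2]])
def obs():
    return ctrl.get_obs()
E
python3 - <<'E'
from h import *
for n in('top','side','wrist'):
    c=cam(n); cv2.imwrite(f'pics/{n}0.png',c['img']); print(n,c['fx'],c['fy'],c['cx'],c['cy'],[k for k in c]); print(c['E'].round(4))
o=obs();print(o['ee_pos'],o['eef_rot'],o['grip_width'],ctrl.tip_extent)
E
```

```text
pics
shift.py
station.py
top 468.3204121623144 468.3204121623144 318.1961987827868 197.65911953891884 ['pixels', 'fx', 'fy', 'cx', 'cy', 'extrinsics', 'E', 'n', 'img']
[[-0.0089  0.9943 -0.1062  0.485 ]
 [-0.9999 -0.0081  0.0074 -0.0114]
 [ 0.0065  0.1062  0.9943  1.3179]
 [ 0.      0.      0.      1.    ]]
side 407.09827139980194 407.09827139980194 317.18621477100186 199.35934325074166 ['pixels', 'fx', 'fy', 'cx', 'cy', 'extrinsics', 'E', 'n', 'img']
[[-0.9958  0.0745 -0.0538  0.5457]
 [-0.0898 -0.6634  0.7429  0.9419]
 [ 0.0197  0.7446  0.6673  0.9825]
 [ 0.      0.      0.      1.    ]]
wrist 354.4957464071142 354.4957464071142 312.3601979422113 201.28315790843521 ['pixels', 'fx', 'fy', 'cx', 'cy', 'extrinsics', 'E', 'n', 'img']
[[ 0.4456 -0.8584 -0.2542  0.1695]
 [ 0.8952  0.4269  0.1276  0.5297]
 [-0.001  -0.2844  0.9587  0.3842]
 [ 0.      0.      0.      1.    ]]
[0.24398791 0.4927236  0.2270407 ] [-3.14071564e+00 -4.11085843e-05  2.68178549e+00] 0.09369748745290472 0.022
```

View pics/top0.png

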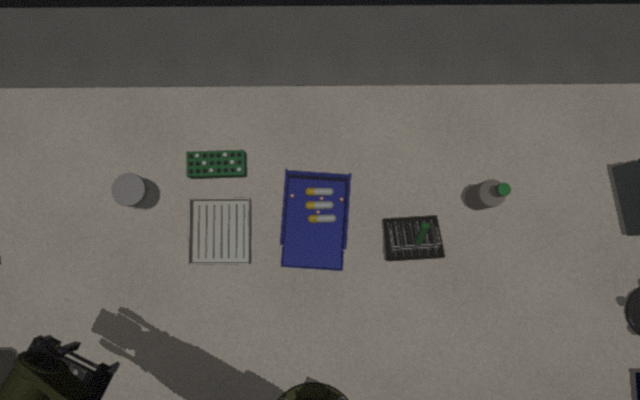

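View pics/side0.png

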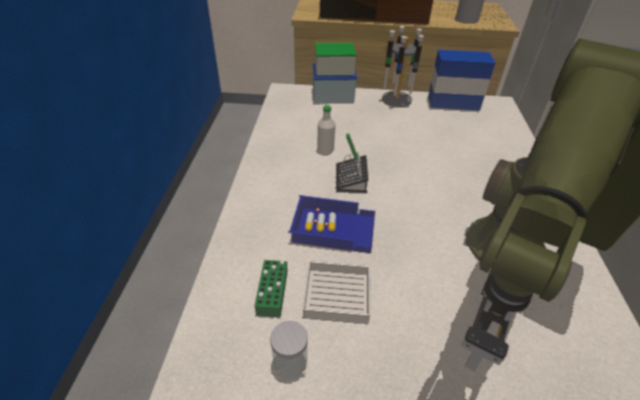

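Run:
```python
from h import *
t=cam('top');s=cam('side')
def comps(c,lo,hi,roi,amin):
    hsv=cv2.cvtColor(c['img'],cv2.COLOR_BGR2HSV); m=cv2.inRange(hsv,np.array(lo),np.array(hi))
    x0,y0,x1,y1=roi; k=np.zeros_like(m);k[y0:y1,x0:x1]=m[y0:y1,x0:x1]
    for q in cv2.findContours(k,cv2.RETR_EXTERNAL,cv2.CHAIN_APPROX_NONE)[0]:
        if cv2.contourArea(q)>=amin: yield q
for c,roi in((t,(270,160,360,280)),(s,(280,190,385,260))):
    for q in comps(c,(110,100,30),(130,255,255),roi,200):
        ap=cv2.approxPolyDP(cv2.convexHull(q),3,True)[:,0]; print(c['n'],'tub',ap.tolist(),[plane(c,*p,0.054)[:2].round(3).tolist() for p in ap])
for c,roi in((t,(380,210,450,265)),(s,(325,130,380,195))):
    for q in comps(c,(40,80,20),(85,255,255),roi,8):
        p=q[:,0].astype(float); vx,vy,x0,y0=cv2.fitLine(q,cv2.DIST_L2,0,.01,.01).ravel(); a=(p-[x0,y0])@[vx,vy]
        print(c['n'],'green',(x0+vx*a.min(),y0+vy*a.min()),(x0+vx*a.max(),y0+vy*a.max()))
for q in comps(t,(0,0,0),(180,255,60),(375,205,455,270),300):
    ap=cv2.boxPoints(cv2.minAreaRect(q)); print('rest',ap.round(1).tolist(),[plane(t,*p,0.03)[:2].round(3).tolist() for p in ap])
for q in comps(t,(0,0,130),(180,60,255),(180,190,260,270),300):
    ap=cv2.boxPoints(cv2.minAreaRect(q)); print('tray',ap.round(1).tolist(),[plane(t,*p,0.042)[:2].round(3).tolist() for p in ap])
def up(c,x0,y0,x1,y1): return cv2.resize(c['img'][y0:y1,x0:x1],None,fx=5,fy=5,interpolation=cv2.INTER_CUBIC)
a=up(t,180,160,340,280); b=up(t,300,160,460,280)
cv2.imwrite('pics/b.png',b)
```

```text
top tub [[349, 174], [341, 269], [282, 265], [286, 170]] [[0.684, -0.105], [0.428, -0.08], [0.44, 0.078], [0.697, 0.066]]
side tub [[301, 196], [356, 203], [373, 217], [369, 248], [313, 243], [290, 231]] [[0.678, -0.103], [0.488, -0.088], [0.431, -0.026], [0.445, 0.11], [0.615, 0.108], [0.692, 0.066]]
top green (np.float64(416.7523280294388), np.float64(243.36267411315066)) (np.float64(426.8384689092744), np.float64(222.44006180679511))
rest [[382.3999938964844, 218.6999969482422], [441.5, 215.0], [444.1000061035156, 257.0], [385.0, 260.70001220703125]] [[0.563, -0.197], [0.572, -0.361], [0.457, -0.364], [0.448, -0.202]]
tray [[193.0, 202.0], [247.0, 202.0], [247.0, 260.0], [193.0, 260.0]] [[0.612, 0.321], [0.611, 0.174], [0.454, 0.173], [0.455, 0.318]]
```

View pics/b.png

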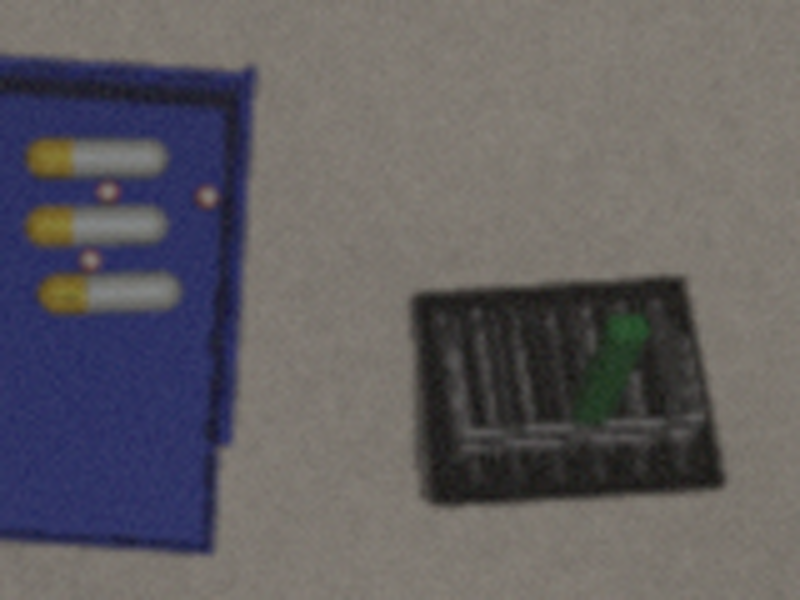

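```bash
python3 shift.py '[[0,0,0,0,0,0.139],[0,0,0,0,0,0.139],[0,0,0,0,0,0.139],[0,0,0,0,0,0.139],[0,0,0,0,0,0.139],[0,0,0,0,0,0.139],[0,0,0,0,0,0.139],[0,0,0,0,0,0.139]]'
python3 shift.py '[[-0.033,0.022,-0.002,0,0,0],[-0.033,0.022,-0.002,0,0,0],[-0.033,0.022,-0.002,0,0,0],[-0.033,0.022,-0.002,0,0,0],[-0.033,0.022,-0.002,0,0,0],[-0.033,0.022,-0.002,0,0,0],[-0.033,0.022,-0.002,0,0,0]]'
python3 shift.py '[[-0.033,0.022,-0.002,0,0,0],[-0.033,0.022,-0.002,0,0,0],[-0.033,0.022,-0.002,0,0,0],[-0.033,0.022,-0.002,0,0,0],[-0.033,0.022,-0.002,0,0,0],[-0.033,0.022,-0.002,0,0,0],[-0.033,0.022,-0.002,0,0,0],[0,0,0,0,0,0]]'
python3 - <<'E'
from h import *
c=cam('wrist');cv2.imwrite('pics/w1.png',c['img']);print(obs()['ee_pos'],obs()['eef_rot'])
np.savez('w1.npz',img=c['img'],E=c['E'])
E
```

```text
time_s: 1.05
ee_pos: [0.244, 0.4928, 0.2273]
eef_rot: [-3.141, 0.0, 1.564]
force: [1.3, 0.2, -0.5]
grip_width: 0.0944
grip_force: 0.0
time_s: 1.75
ee_pos: [0.3985, 0.2603, 0.2416]
eef_rot: [3.141, -0.0, 1.57]
force: [1.3, -0.3, 0.1]
grip_width: 0.0937
grip_force: 0.0
time_s: 2.55
ee_pos: [0.5531, 0.0272, 0.255]
eef_rot: [-3.141, 0.001, 1.566]
force: [-0.8, 1.3, -0.6]
grip_width: 0.0937
grip_force: 0.0
[0.5520962  0.02904365 0.25490723] [-3.14078027e+00  7.10180435e-06  1.56715000e+00]
```

View pics/w1.png

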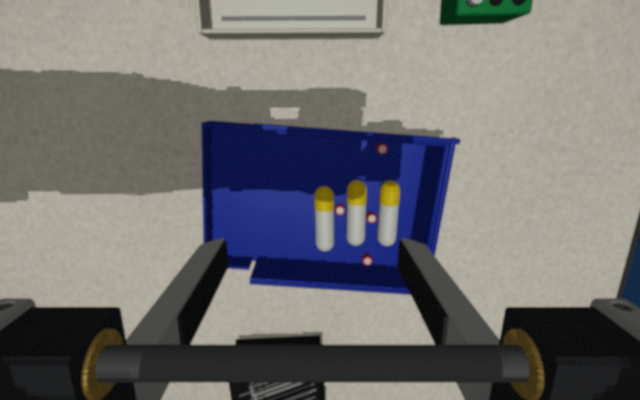

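```bash
cat > m.py <<'E'
from h import *
def blobs(c,lo,hi,roi,amin,amax=1e9):
    hsv=cv2.cvtColor(c['img'],cv2.COLOR_BGR2HSV); m=cv2.inRange(hsv,np.array(lo),np.array(hi))
    k=np.zeros_like(m);x0,y0,x1,y1=roi;k[y0:y1,x0:x1]=m[y0:y1,x0:x1]
    return [q for q in cv2.findContours(k,cv2.RETR_EXTERNAL,cv2.CHAIN_APPROX_NONE)[0] if amin<=cv2.contourArea(q)<=amax]
def rect(q): return cv2.minAreaRect(q)
E
python3 - <<'E'
from m import *
w=cam('wrist');t=cam('top')
# caps: red-ish ring
for c,roi in((w,(200,110,460,300)),):
    b=c['img'].astype(int); m=((b[...,2]-b[...,0]>15)&(b[...,2]-b[...,1]>25)).astype('uint8')*255
    k=np.zeros_like(m);x0,y0,x1,y1=roi;k[y0:y1,x0:x1]=m[y0:y1,x0:x1]; k=cv2.dilate(k,np.ones((3,3)))
    for q in cv2.findContours(k,cv2.RETR_EXTERNAL,cv2.CHAIN_APPROX_NONE)[0]:
        r=cv2.boundingRect(q); u=r[0]+(r[2]-1)/2;v=r[1]+(r[3]-1)/2; print('cap',u,v,r[2:],plane(c,u,v,.012)[:2].round(4))
    m=((b[...,2]>b[...,0]*1.0)&(b.max(2)>90)).astype('uint8')*255
    k=np.zeros_like(m);k[165:270,300:410]=m[165:270,300:410];k=cv2.morphologyEx(k,cv2.MORPH_OPEN,np.ones((5,5)))
    for q in cv2.findContours(k,cv2.RETR_EXTERNAL,cv2.CHAIN_APPROX_NONE)[0]:
        r=cv2.minAreaRect(q); print('tube',r,plane(c,*r[0],.016)[:2].round(4))
# tub outer corners
for nm,u,v,z in(('nl',204,123,.03),('fl',457,140,.054)): print(nm,plane(w,u,v,z)[:2].round(4))
q=max(blobs(t,(105,100,20),(135,255,255),(270,160,360,280),200),key=cv2.contourArea)
p=q[:,0].astype(float)
P54=np.array([plane(t,*x,.054)[:2] for x in p]);P30=np.array([plane(t,*x,.03)[:2] for x in p])
def fit(P): 
    vx,vy,x,y=cv2.fitLine(P.astype('float32'),cv2.DIST_HUBER,0,.001,.001).ravel(); return vx,vy,x,y
for nm,P,m in(('far',P54,P54[:,0]>.665),('near',P30,P30[:,0]<.45),('left54',P54,(P54[:,1]>0.04)&(P54[:,0]>.52)&(P54[:,0]<.66)),('right54',P54,(P54[:,1]<-.05)&(P54[:,0]>.52)&(P54[:,0]<.66))):
    f=fit(P[m]); print(nm,m.sum(),np.round(f,4),'slope dy/dx',round(f[1]/f[0],3),'dx/dy',round(f[0]/f[1],3))
np.save('tubq.npy',p)
E
```

```text
cap 367.5 261.5 (12, 14) [ 0.6194 -0.0849]
cap 372.0 219.0 (13, 13) [ 0.6226 -0.0291]
cap 340.0 211.0 (13, 13) [ 0.5842 -0.0188]
cap 382.0 150.0 (13, 13) [0.6305 0.0534]
tube ((368.0, 262.0), (8.0, 8.0), 90.0) [ 0.6194 -0.0836]
tube ((372.0, 219.5), (9.0, 8.0), 90.0) [ 0.622  -0.0283]
tube ((340.5, 211.0), (8.0, 9.0), 90.0) [ 0.5845 -0.0175]
tube ((324.5, 219.5), (61.0, 19.0), 90.0) [ 0.5658 -0.028 ]
tube ((390.0138854980469, 214.50039672851562), (19.325878143310547, 61.30968475341797), 1.5911402702331543) [ 0.6429 -0.0222]
tube ((357.5, 214.0), (62.0, 19.0), 90.0) [ 0.6046 -0.0213]
nl [0.4377 0.0856]
fl [0.6969 0.0692]
far 116 [ 0.0434  0.9991  0.6781 -0.0437] slope dy/dx 23.04 dx/dy 0.043
near 33 [ 0.0506 -0.9987  0.4301 -0.0626] slope dy/dx -19.753 dx/dy -0.051Traceback (most recent call last):
  File "<stdin>", line 21, in <module>
  File "<stdin>", line 19, in fit
cv2.error: OpenCV(4.12.0) /io/opencv/modules/imgproc/src/linefit.cpp:50: error: (-215:Assertion failed) count > 0 in function 'fitLine2D_wods'
```

```bash
python3 shift.py '[[0,0,-0.045,0,0,0],[-0.035,-0.007,0,0,0,0],[-0.035,-0.007,0,0,0,0],[-0.035,-0.007,0,0,0,0],[-0.035,-0.007,0,0,0,0],[-0.035,-0.007,0,0,0,0],[-0.035,-0.007,0,0,0,0],[-0.035,0,0,0,0,0],[0,0,0,0,0,0],[0,0,0,0,0,0]]'
python3 - <<'E'
from m import *
z=np.load('w1.npz')
c=cam('wrist');cv2.imwrite('pics/w2.png',c['img']);print(obs()['ee_pos'],obs()['eef_rot'])
np.savez('w2.npz',img=c['img'],E=c['E'])
# tub edge in w1
w=dict(c);w['img']=z['img'];w['E']=z['E']
q=max(blobs(w,(105,80,20),(135,255,255),(190,110,470,300),500),key=cv2.contourArea)[:,0].astype(float)
for zz in(.03,.054):
    P=np.array([plane(w,*x,zz)[:2] for x in q]); 
    for nm,m in(('left',(P[:,1]>.05)&(P[:,0]>.52)&(P[:,0]<.67)),('right',(P[:,1]<-.08)&(P[:,0]>.52)&(P[:,0]<.66)),('near',(P[:,0]<.448)&(P[:,1]<.07)&(P[:,1]>-.06)),('far',(P[:,0]>.675)&(P[:,1]<.05)&(P[:,1]>-.07))):
        if m.sum()>5:
            vx,vy,x,y=cv2.fitLine(P[m].astype('float32'),cv2.DIST_HUBER,0,.001,.001).ravel(); print(zz,nm,m.sum(),x.round(4),y.round(4),'yaw',round(float(np.arctan(vy/vx if abs(vx)>abs(vy) else -vx/vy)),3))
t=cam('top');s=cam('side')
for cc,roi in((t,(380,200,450,265)),(s,(325,120,380,195))):
    for k in blobs(cc,(40,80,20),(85,255,255),roi,8):
        p=k[:,0].astype(float); vx,vy,x0,y0=cv2.fitLine(k,cv2.DIST_L2,0,.01,.01).ravel(); a=(p-[x0,y0])@[vx,vy]
        print(cc['n'],(x0+vx*a.min()).round(1),(y0+vy*a.min()).round(1),(x0+vx*a.max()).round(1),(y0+vy*a.max()).round(1))
E
```

```text
time_s: 3.7
ee_pos: [0.5093, -0.2136, 0.3004]
eef_rot: [-3.141, -0.0, 1.57]
force: [0.6, -0.6, 0.6]
grip_width: 0.0943
grip_force: 0.0
[ 0.50944151 -0.21314041  0.30050724] [ 3.14158718e+00 -2.41603217e-04  1.57081167e+00]
0.03 left 142 0.5948 0.0743 yaw -0.081
0.03 right 130 0.6037 -0.1153 yaw -0.079
0.03 near 124 0.4317 0.0184 yaw -0.071
0.03 far 119 0.6999 -0.0037 yaw -0.085
0.054 left 151 0.5947 0.0764 yaw -0.08
0.054 right 136 0.6047 -0.1016 yaw -0.081
0.054 near 116 0.4393 0.0242 yaw -0.074
0.054 far 108 0.689 -0.0156 yaw -0.087
side 346.8 134.1 355.8 157.1
```

View pics/w2.png

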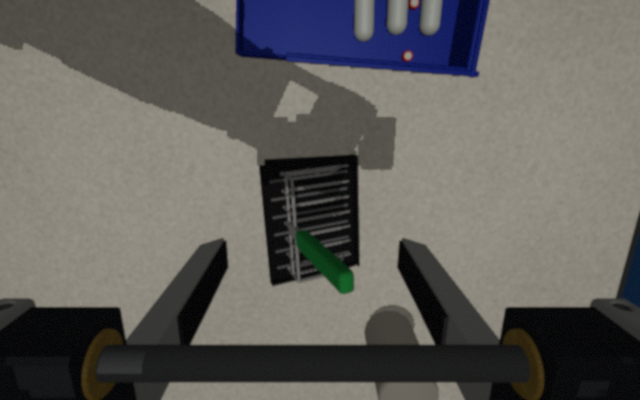

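Run:
```python
from m import *
t=cam('top');t['img']=cv2.imread('pics/top0.png');s=cam('side');w=cam('wrist')
ax={}
for cc,roi in((w,(280,220,370,300)),(t,(380,200,450,265)),(s,(325,120,380,195))):
    b=cc['img'].astype(int);m=((b[...,1]>b[...,0]*1.25)&(b[...,1]>b[...,2]*1.25)&(b[...,1]>35)).astype('uint8')*255
    x0,y0,x1,y1=roi;k=np.zeros_like(m);k[y0:y1,x0:x1]=m[y0:y1,x0:x1]
    n,l,st,_=cv2.connectedComponentsWithStats(k);i=1+st[1:,4].argmax();v,u=np.nonzero(l==i);p=np.c_[u,v].astype('float32')
    vx,vy,a0,b0=cv2.fitLine(p,cv2.DIST_L2,0,.01,.01).ravel(); a=(p-[a0,b0])@[vx,vy]
    e=[np.array([a0+vx*q,b0+vy*q]) for q in(a.min()-.4,a.max()+.4)]; ax[cc['n']]=(e,cc); print(cc['n'],len(p),np.round(e,1).tolist())
# handle axis: intersect the planes of the axis lines of pairs of views
def pl(n):
    e,c=ax[n];d1=ray(c,*e[0])[1];o,d2=ray(c,*e[1]);k=np.cross(d1,d2);return k/np.linalg.norm(k),o
for a,b in(('wrist','side'),('top','side'),('wrist','top')):
    n1,o1=pl(a);n2,o2=pl(b);d=np.cross(n1,n2);d*=np.sign(d[2]);d/=np.linalg.norm(d)
    p=np.linalg.solve(np.array([n1,n2,d]),[n1@o1,n2@o2,d@np.array([.5,-.3,.15])])
    # axis at z .10,.169, .2
    print(a,b,'dir',d.round(3),'at z=.169',(p+d*(.169-p[2])/d[2]).round(4))
    for n in(a,b):
        e,c=ax[n]
        for x in e:
            o,r=ray(c,*x);T=np.linalg.lstsq(np.c_[r,-d],p-o,rcond=None)[0];print('   end',n,(p+d*T[1]).round(4))
# rest plate corners, from wrist, assuming high edge z .0625, low edge z .0175
for u,v,z in((262,165,.0625),(272,283,.0625),(356,156,.0175),(358,265,.0175)): print(plane(w,u,v,z).round(4))
```

```text
wrist 1584 [[295.5, 231.89999389648438], [351.79998779296875, 289.79998779296875]]
top 177 [[416.5, 244.6999969482422], [427.0, 222.0]]
side 61 [[346.8999938964844, 133.60000610351562], [356.20001220703125, 158.3000030517578]]
wrist side dir [0.372 0.004 0.928] at z=.169 [ 0.52  -0.272  0.169]
   end wrist [ 0.4909 -0.2723  0.0964]
   end wrist [ 0.5395 -0.2718  0.2178]
   end side [ 0.5361 -0.2719  0.2093]
   end side [ 0.495  -0.2723  0.1065]
top side dir [0.37  0.013 0.929] at z=.169 [ 0.5205 -0.2744  0.169 ]
   end top [ 0.4905 -0.2754  0.0935]
   end top [ 0.5424 -0.2736  0.2239]
   end side [ 0.5361 -0.2738  0.2081]
   end side [ 0.4948 -0.2753  0.1043]
wrist top dir [0.36  0.019 0.933] at z=.169 [ 0.5233 -0.2758  0.169 ]
   end wrist [ 0.4902 -0.2775  0.0833]
   end wrist [ 0.5401 -0.2749  0.2127]
   end top [ 0.4905 -0.2775  0.0842]
   end top [ 0.5426 -0.2747  0.2192]
[ 0.4526 -0.2047  0.0625]
[ 0.4588 -0.3539  0.0625]
[ 0.5639 -0.202   0.0175]
[ 0.5717 -0.352   0.0175]
```

```bash
cat > to.py <<'E'
import sys
from h import *
# args: target TCP xyz -> delta in tool axes; optional target scoop (yaw,pitch) -> rotvec
o=obs();T=R.from_euler('xyz',o['eef_rot']);p=np.array(o['ee_pos'])
a=[float(x) for x in sys.argv[1:]]
print('at',p.round(4),'tool-axes delta',T.inv().apply(np.array(a[:3])-p).round(4))
if len(a)>3:
    S=R.from_euler('z',a[3])*R.from_euler('y',a[4]); G=S*R.from_matrix(np.array([[0,1,0],[1,0,0],[0,0,-1]]).T)
    print('rotvec',(T.inv()*G).as_rotvec().round(4))
E
python3 shift.py '[[0,0,0,0,0,-0.04],[0,0,0,0.128,0,0],[0,0,0,0.128,0,0],[0,0,0,0.128,0,0],[0,0,0,0,0,0]]' 0.06
python3 to.py .559 -.2715 .2645 .04 .384;python3 to.py .521 -.273 .172 .04 .384
```

```text
time_s: 4.5
ee_pos: [0.5103, -0.2136, 0.2983]
eef_rot: [-2.752, -0.001, 1.612]
force: [0.8, -0.3, -1.1]
grip_width: 0.0609
grip_force: 0.0
at [ 0.5103 -0.2136  0.2983] tool-axes delta [-0.0599  0.0557  0.0136]
rotvec [-0.006  -0.0011  0.0013]
at [ 0.5103 -0.2136  0.2983] tool-axes delta [-0.06    0.0556  0.1136]
rotvec [-0.006  -0.0011  0.0013]
```

```bash
python3 shift.py '[[-0.02,0.0186,0.004,0,0,0],[-0.02,0.0186,0.004,0,0,0],[-0.02,0.0186,0.004,0,0,0],[0,0,0,0,0,0],[0,0,0,0,0,0]]'
python3 - <<'E'
from m import *
w=cam('wrist');o=obs();T=R.from_euler('xyz',o['eef_rot']);p=np.array(o['ee_pos'])
b=w['img'].astype(int);m=((b[...,1]>b[...,0]*1.25)&(b[...,1]>b[...,2]*1.25)&(b[...,1]>35)).astype('uint8')*255
n,l,st,_=cv2.connectedComponentsWithStats(m);i=1+st[1:,4].argmax();k=l==i
for d in(.07,.085,.10,.12):
    e=proj(w,p+T.apply([0,0,d]));v=int(round(e[1]));r=np.nonzero(k[v])[0]
    print(d,e.round(1),(r.min(),r.max(),r.mean()) if len(r) else None)
print(st[i]); cv2.imwrite('pics/w3.png',w['img'])
E
python3 to.py .521 -.273 .172 .04 .384
```

```text
time_s: 5.0
ee_pos: [0.5588, -0.2724, 0.2685]
eef_rot: [-2.759, -0.0, 1.61]
force: [0.3, 0.1, 0.3]
grip_width: 0.06
grip_force: 0.0
0.07 [312.1 223.7] (np.int64(308), np.int64(327), np.float64(317.5))
0.085 [312.1 216.5] (np.int64(307), np.int64(327), np.float64(317.0))
0.1 [312.2 210.1] (np.int64(308), np.int64(326), np.float64(317.0))
0.12 [312.2 202.5] (np.int64(307), np.int64(326), np.float64(316.5))
[ 307  177   22   62 1107]
at [ 0.5587 -0.2721  0.2692] tool-axes delta [0.0006 0.0012 0.1043]
rotvec [ 0.0023  0.     -0.0008]
```

View pics/w3.png

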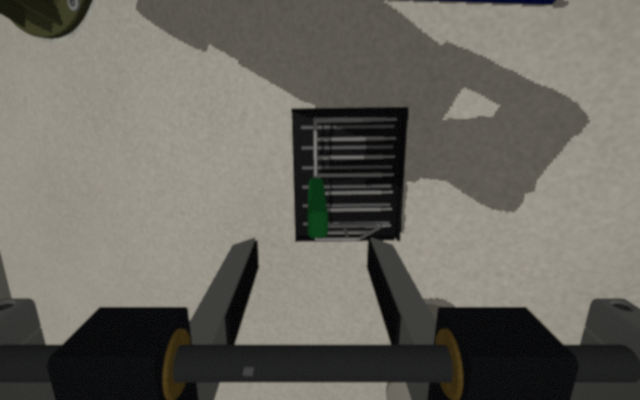

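```bash
python3 shift.py '[[0,0.0045,0.02,0,0,0],[0,0,0.025,0,0,0],[0,0,0.025,0,0,0],[0,0,0.02,0,0,0],[0,0,0.014,0,0,0],[0,0,0,0,0,0]]'
python3 shift.py '[[0,0,0,0,0,0],[0,0,0,0,0,0],[0,0,0,0,0,0],[0,0,0,0,0,0],[0,0,0,0,0,0],[0,0,0,0,0,0]]' 0 60
python3 to.py .521 -.273 .172 .04 .384
```

```text
time_s: 5.65
ee_pos: [0.5233, -0.2731, 0.1701]
eef_rot: [-2.757, -0.001, 1.61]
force: [0.6, 0.6, -0.0]
grip_width: 0.0596
grip_force: 0.0
time_s: 6.25
ee_pos: [0.5242, -0.2739, 0.1704]
eef_rot: [-2.758, 0.0, 1.61]
force: [-0.8, 0.3, 0.2]
grip_width: 0.0153
grip_force: 0.2
at [ 0.5242 -0.2739  0.1704] tool-axes delta [ 0.001  -0.0035 -0.0003]
rotvec [ 0.     -0.0004 -0.0009]
```

```bash
python3 shift.py '[[0,0,0,0,0,0],[0,0,0,0,0,0],[0,0,-0.01,0,0,0],[0,0,-0.02,0,0,0],[0,0,-0.03,0,0,0],[0,0,-0.03,0,0,0],[0,0,-0.03,0,0,0],[0,0,-0.02,0,0,0],[0,0,0,0,0,0]]' 0 60
python3 shift.py '[[0,0,0,-0.1,0,0],[0,0,0,-0.1,0,0],[0,0,0,-0.1,0,0],[0,0,0,-0.084,0,0.06],[0,0,0,0,0,0.06],[0,0,0,0,0,0],[0,0,0,0,0,0]]'
python3 - <<'E'
from h import *
o=obs();print(o['force'],o['grip_width'],o['grip_force'],o['qpos'])
c=cam('side');cv2.imwrite('pics/s1.png',cv2.resize(c['img'][80:260,260:500],None,fx=3,fy=3))
E
```

```text
time_s: 7.15
ee_pos: [0.5775, -0.2717, 0.3027]
eef_rot: [-2.762, 0.002, 1.61]
force: [-1.3, 0.5, -2.0]
grip_width: 0.0139
grip_force: 60.0
time_s: 7.85
ee_pos: [0.5763, -0.2717, 0.2993]
eef_rot: [-3.14, 0.002, 1.491]
force: [-0.4, 0.1, -1.9]
grip_width: 0.0139
grip_force: 60.0
[-0.3808788   0.07635733 -1.94251881] 0.013855883995451498 59.97821509838104 [-0.49715322  0.46416026  1.13276722 -0.00238175  1.54492592 -0.41778287]
```

View pics/s1.png

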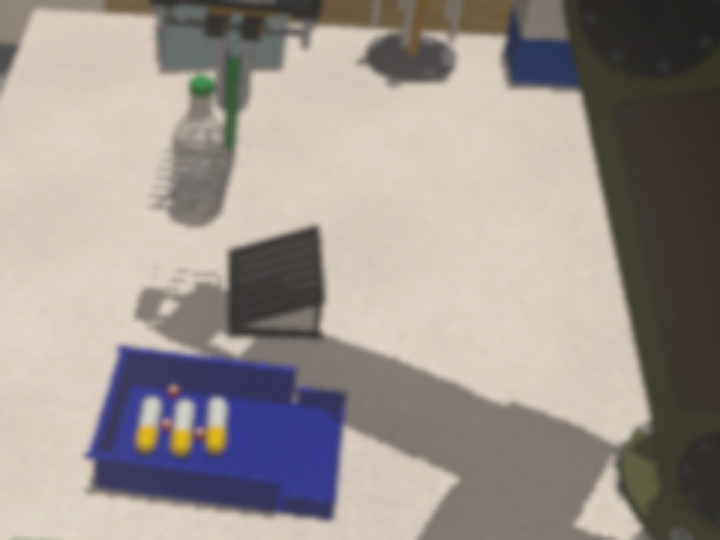

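```bash
python3 to.py .448 -.0035 .299 -.08 0
```

```text
at [ 0.5765 -0.2717  0.2993] tool-axes delta [ 2.572e-01 -1.493e-01 -1.000e-04]
rotvec [-0.0011  0.0021  0.0008]
```

```bash
python3 shift.py '[[0.017,-0.01,0,0,0,0],[0.035,-0.02,0,0,0,0],[0.035,-0.02,0,0,0,0],[0.035,-0.02,0,0,0,0],[0.035,-0.02,0,0,0,0],[0.035,-0.02,0,0,0,0],[0.035,-0.02,0,0,0,0],[0.02,-0.013,0,0,0,0],[0.01,-0.006,0,0,0,0],[0,0,0,0,0,0]]'
python3 shift.py '[[0,0,0.015,0,0,0],[0,0,0.02,0,0,0],[0,0,0.02,0,0,0],[0,0,0.02,0,0,0],[0,0,0.01,0,0,0],[0,0,0,0,0,0]]'
python3 to.py .448 -.0035 .14 -.08 0
python3 - <<'E'
from h import *
c=cam('wrist');cv2.imwrite('pics/w4.png',c['img'])
E
```

```text
time_s: 8.9
ee_pos: [0.4487, -0.0029, 0.2995]
eef_rot: [3.141, 0.003, 1.492]
force: [0.2, -0.1, -1.8]
grip_width: 0.014
grip_force: 60.0
time_s: 9.5
ee_pos: [0.4488, -0.0045, 0.2133]
eef_rot: [-3.139, 0.003, 1.489]
force: [-0.1, 1.2, -0.7]
grip_width: 0.0139
grip_force: 60.0
at [ 0.4488 -0.0045  0.2133] tool-axes delta [ 0.0011 -0.0007  0.0733]
rotvec [-0.0022  0.0026 -0.0015]
```

View pics/w4.png

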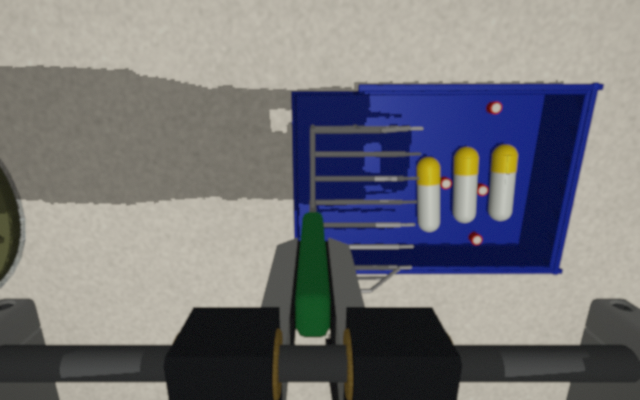

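Run:
```python
from h import *
c=cam('wrist');o=obs();p=np.array(o['ee_pos'])
Ot=np.array([.5856,-.0115]);ex=np.array([.9968,-.0799]);ey=np.array([.0799,.9968])
def tub(P): d=P[:2]-Ot; return np.round([d@ex,d@ey],4)
print('tcp',tub(p))
for u,v in((423,128),(420,154),(424,178),(411,267),(313,128)): print(u,v,tub(plane(c,u,v,p[2]-.126)))
# expected pixel of tips and tub corners
for y in(-.06,0,.06):
    P=np.r_[p[:2]+ex*.087+ey*y,p[2]-.126]; print('tip exp',y,proj(c,P).round(1))
for nm,a,b,z in(('fl rim out',.102,.085,.054),('fr',.102,-.085,.054),('nl',-.154,.085,.03),('foot l',.095,.081,.004),('foot r',.095,-.081,.004)):
    P=np.r_[Ot+ex*a+ey*b,z]; print(nm,proj(c,P).round(1))
for u,v in((496,107),(446,184),(483,190),(477,239)): print('cap',tub(plane(c,u,v,.013)))
for u,v in((429,195),(465,185),(503,183)): print('tube',tub(plane(c,u,v,.016)))
```

```text
tcp [-0.1364 -0.0037]
423 128 [-0.05    0.0548]
420 154 [-0.0506  0.0344]
424 178 [-0.0457  0.0147]
411 267 [-0.0502 -0.0655]
313 128 [-0.1361  0.0551]
tip exp -0.06 [412.  265.1]
tip exp 0 [417.6 199.7]
tip exp 0.06 [423.9 126.1]
fl rim out [592.3  87.7]
fr [553.9 268. ]
nl [293.4  89.2]
foot l [546.2  92.9]
foot r [519.3 243.9]
cap [0.0428 0.068 ]
cap [ 0.0021 -0.0093]
cap [ 0.0414 -0.0159]
cap [ 0.0423 -0.0711]
tube [-0.0155 -0.0203]
tube [ 0.0206 -0.0097]
tube [ 0.0595 -0.0077]
```

```bash
python3 shift.py '[[0.001,0,0.02,0,0,0],[0,0,0.02,0,0,0],[0,0,0.02,0,0,0],[0,0,0.01,0,0,0],[0,0,0,0,0,0]]'
python3 shift.py '[[0,0,0.003,0,0,0],[0,0,0.003,0,0,0],[0,0,0,0,0,0]]'
python3 shift.py '[[0,0,0.002,0,0,0],[0,0,0,0,0,0]]'
python3 shift.py '[[0,0,0.002,0,0,0],[0,0,0,0,0,0]]'
```

```text
time_s: 10.1
ee_pos: [0.4489, -0.0031, 0.1442]
eef_rot: [-3.141, 0.003, 1.49]
force: [-0.5, 0.7, -0.8]
grip_width: 0.0136
grip_force: 60.0
time_s: 10.4
ee_pos: [0.4491, -0.003, 0.1387]
eef_rot: [3.141, 0.003, 1.49]
force: [-0.8, 0.4, -2.3]
grip_width: 0.0138
grip_force: 60.0
time_s: 10.6
ee_pos: [0.4489, -0.003, 0.1364]
eef_rot: [3.141, 0.003, 1.49]
force: [-0.3, 1.1, -1.6]
grip_width: 0.0138
grip_force: 60.0
time_s: 10.8
ee_pos: [0.4488, -0.003, 0.1343]
eef_rot: [3.142, 0.003, 1.49]
force: [-0.4, -0.5, -1.0]
grip_width: 0.0137
grip_force: 60.0
```

```bash
for i in 1; do python3 shift.py '[[0,0,0.0015,0,0,0],[0,0,0,0,0,0]]' | grep -E 'ee_pos|force: \['; done
python3 shift.py '[[0,0,0.0015,0,0,0],[0,0,0,0,0,0]]' | grep -E 'ee_pos|force: \['
python3 shift.py '[[0,0,0.001,0,0,0],[0,0,0,0,0,0]]' | grep -E 'ee_pos|force: \['
```

```text
ee_pos: [0.4488, -0.003, 0.1328]
force: [-0.8, 1.2, -1.3]
ee_pos: [0.4489, -0.003, 0.1313]
force: [0.8, 0.1, -2.2]
ee_pos: [0.4492, -0.0031, 0.1311]
force: [-2.8, -1.2, 6.7]
```

```bash
python3 shift.py '[[0,0.003,-0.0005,0,0,0],[0,0.006,0,0,0,0],[0,0.008,0,0,0,0],[0,0.008,0,0,0,0],[0,0.008,0,0,0,0],[0,0.008,0,0,0,0],[0,0.008,0,0,0,0],[0,0.008,0,0,0,0],[0,0.008,0,0,0,0],[0,0.008,0,0,0,0]]'
python3 shift.py '[[0,0.008,0,0,0,0],[0,0.008,0,0,0,0],[0,0.006,0,0,0,0],[0,0.004,0,0,0,0]]'
python3 - <<'E'
from h import *
c=cam('wrist');cv2.imwrite('pics/w5.png',c['img'])
E
```

```text
time_s: 12.4
ee_pos: [0.5225, -0.009, 0.1311]
eef_rot: [3.141, 0.002, 1.49]
force: [-3.7, 0.5, 7.4]
grip_width: 0.0138
grip_force: 60.0
time_s: 12.8
ee_pos: [0.5484, -0.0111, 0.1311]
eef_rot: [3.141, 0.002, 1.49]
force: [-4.4, 0.1, 7.6]
grip_width: 0.014
grip_force: 60.0
```

View pics/w5.png

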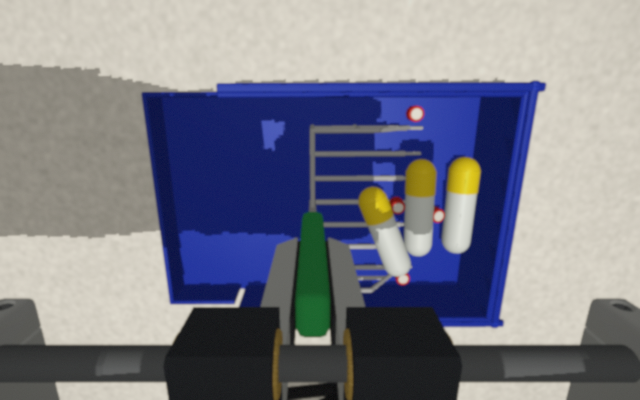

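```bash
python3 shift.py '[[0,0.004,0,0,0,0],[0,0.006,0,0,0,0],[0,0.006,0,0,0,0],[0,0.006,0,0,0,0],[0,0.006,0,0,0,0],[0,0.005,0,0,0,0],[0,0.003,0,0,0,0],[0,0,0,0,0,0]]'
python3 shift.py '[[0,0.002,0,0,0,0],[0,0.002,0,0,0,0],[0,0,0,0,0,0]]'
python3 shift.py '[[0,0.002,0,0,0,0],[0,0.001,0,0,0,0],[0,0,0,0,0,0]]'
python3 - <<'E'
from h import *
c=cam('wrist');cv2.imwrite('pics/w6.png',c['img'])
E
```

```text
time_s: 13.65
ee_pos: [0.5844, -0.0139, 0.1311]
eef_rot: [3.141, 0.002, 1.49]
force: [-1.0, 0.9, 4.6]
grip_width: 0.0137
grip_force: 60.0
time_s: 13.95
ee_pos: [0.5879, -0.0142, 0.1311]
eef_rot: [-3.141, 0.002, 1.49]
force: [-4.2, 1.5, 7.0]
grip_width: 0.0136
grip_force: 60.0
time_s: 14.25
ee_pos: [0.5907, -0.0144, 0.1312]
eef_rot: [-3.141, 0.002, 1.49]
force: [-6.6, 0.5, 9.1]
grip_width: 0.0139
grip_force: 60.0
```

View pics/w6.png

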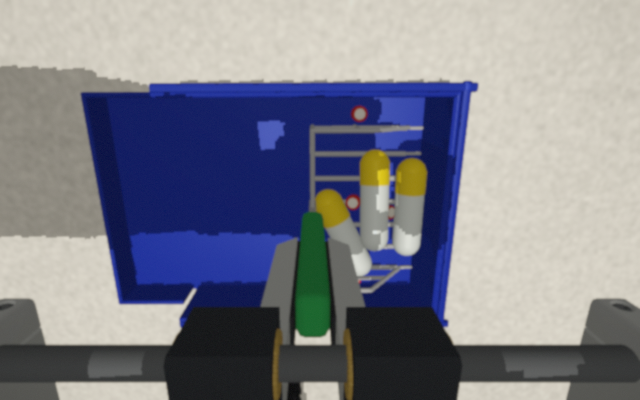

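```bash
python3 shift.py '[[0,-0.0055,-0.002,-0.05,0,0],[0,-0.006,-0.003,-0.05,0,0],[0,-0.006,-0.003,-0.05,0,0],[0,-0.006,-0.003,-0.05,0,0],[0,-0.006,-0.003,-0.05,0,0],[0,0,0,0,0,0],[0,0,0,0,0,0]]'
python3 - <<'E'
from h import *
c=cam('wrist');cv2.imwrite('pics/x1.png',c['img']);o=obs();p=np.array(o['ee_pos']);T=R.from_euler('xyz',o['eef_rot'])
b=c['img'].astype(int)
# tube yellow caps in scoop frame: ray onto plane scoop z=.017
def scoop(u,v,z):
    o_,d=ray(c,u,v);M=T.as_matrix();q=M.T@(o_-p);e=M.T@d;t=(.128-z-q[2])/e[2];a=q+e*t;return np.round([a[1]-.043,a[0]],4)
hsv=cv2.cvtColor(c['img'],cv2.COLOR_BGR2HSV);m=cv2.inRange(hsv,np.array((18,120,80)),np.array((35,255,255)));m[290:]=0
for q in cv2.findContours(m,cv2.RETR_EXTERNAL,cv2.CHAIN_APPROX_NONE)[0]:
    if cv2.contourArea(q)>60: r=cv2.minAreaRect(q);print('yellow',np.round(r[0],1),np.round(r[1],0),scoop(*r[0],.015))
m=((b[...,2]-b[...,0]>25)&(b[...,2]-b[...,1]>35)).astype('uint8')*255; m=cv2.dilate(m,np.ones((3,3)));m[300:]=0
for q in cv2.findContours(m,cv2.RETR_EXTERNAL,cv2.CHAIN_APPROX_NONE)[0]:
    if cv2.contourArea(q)>20: r=cv2.boundingRect(q);print('red',r)
E
```

```text
time_s: 15.0
ee_pos: [0.5601, -0.0121, 0.1417]
eef_rot: [2.893, 0.003, 1.49]
force: [0.2, -0.2, -3.3]
grip_width: 0.0131
grip_force: 60.0
yellow [329.8 207.1] [37. 28.] [-0.0293 -0.0021]
yellow [411.9 177. ] [30. 37.] [0.0343 0.0224]
yellow [363.8 171.4] [37. 30.] [-0.0033  0.027 ]
red (338, 180, 15, 11)
red (343, 104, 17, 17)
```

```bash
cat > y.py <<'E'
from h import *
def scoopf(P):
    o=obs();T=R.from_euler('xyz',o['eef_rot']);a=T.inv().apply(P-np.array(o['ee_pos']));return np.round([a[1]-.043,a[0],.128-a[2]],4)
def yel(c,roi=None,mina=15):
    hsv=cv2.cvtColor(c['img'],cv2.COLOR_BGR2HSV);m=cv2.inRange(hsv,np.array((18,110,60)),np.array((36,255,255)))
    if roi: k=np.zeros_like(m);x0,y0,x1,y1=roi;k[y0:y1,x0:x1]=m[y0:y1,x0:x1];m=k
    out=[]
    for q in cv2.findContours(m,cv2.RETR_EXTERNAL,cv2.CHAIN_APPROX_NONE)[0]:
        if cv2.contourArea(q)>mina: r=cv2.minAreaRect(q);out.append((np.array(r[0]),np.round(r[1],1)))
    return out
def pairs(w,s,a,b,tol=.006):
    for p,_ in a:
        for q,_ in b:
            P,e=tri(w,p,s,q)
            if e<tol: print(p.round(0),q.round(0),P.round(4),round(e,4),'scoop',scoopf(P))
E
python3 - <<'E'
from y import *
w=cam('wrist');s=cam('side');t=cam('top')
a=yel(w,(150,60,520,290),60);b=yel(s,(270,170,400,270),5);d=yel(t,(270,160,360,280),4)
print(b,d)
pairs(w,s,a,b);pairs(w,t,a,d)
E
```

```text
[(array([312. , 221.5]), array([5., 6.])), (array([321. , 218.5]), array([7., 6.])), (array([301.5, 217.5]), array([7., 7.]))] [(array([316.71621704, 205.29728699]), array([7.1, 9.5])), (array([309. , 181.5]), array([7., 8.]))]
[330. 207.] [321. 218.] [ 0.6008 -0.017   0.0375] 0.0001 scoop [-0.0291 -0.0014  0.0171]
[412. 177.] [302. 218.] [0.6631 0.0025 0.0541] 0.0007 scoop [0.0336 0.0231 0.0183]
[363. 172.] [312. 222.] [0.6274 0.0099 0.0467] 0.0018 scoop [-0.0032  0.0276  0.02  ]
[330. 207.] [317. 205.] [ 0.6005 -0.0167  0.0383] 0.0001 scoop [-0.0292 -0.0011  0.0179]
[412. 177.] [309. 182.] [0.664  0.0031 0.053 ] 0.002 scoop [0.0342 0.0238 0.017 ]
```

```bash
python3 shift.py '[[0,-0.008,-0.003,-0.05,0,0],[0,-0.008,-0.003,-0.05,0,0],[0,-0.008,-0.003,-0.05,0,0],[0,-0.008,-0.003,-0.05,0,0],[0,0,-0.006,0,0,0],[0.006,0,-0.002,0,0,0],[-0.010,0,0,0,0,0],[0.010,0,0,0,0,0],[-0.010,0,0,0,0,0],[0.004,0,0,0,0,0]]'
cat > look.py <<'E'
from y import *
w=cam('wrist');s=cam('side');t=cam('top')
a=yel(w,(150,60,520,290),60);b=yel(s,(200,130,480,330),5);d=yel(t,(170,120,400,300),4)
print('side');pairs(w,s,a,b);print('top');pairs(w,t,a,d)
Ot=np.array([.5865,-.0115]);ex=np.array([.9968,-.0799]);ey=np.array([.0799,.9968])
def red(c,roi,k):
    b=c['img'].astype(int);m=((b[...,2]-b[...,0]>k)&(b[...,2]-b[...,1]>k+8)).astype('uint8')*255
    z=np.zeros_like(m);x0,y0,x1,y1=roi;z[y0:y1,x0:x1]=m[y0:y1,x0:x1];z=cv2.dilate(z,np.ones((3,3)));o=[]
    for q in cv2.findContours(z,cv2.RETR_EXTERNAL,cv2.CHAIN_APPROX_NONE)[0]:
        if cv2.contourArea(q)>6: r=cv2.boundingRect(q);o.append((np.array([r[0]+(r[2]-1)/2,r[1]+(r[3]-1)/2]),r[2:]))
    return o
def tub(P):return np.round([(P[:2]-Ot)@ex,(P[:2]-Ot)@ey],3)
R1={}
for c,roi,k in((w,(0,0,640,300),25),(s,(280,180,390,265),20),(t,(270,160,360,280),20)):
    R1[c['n']]=red(c,roi,k); print('red',c['n'],[(p.tolist(),r,tub(plane(c,*p,.013)).tolist()) for p,r in R1[c['n']]])
for n,c in(('side',s),('top',t)):
    for p,_ in R1['wrist']:
        for q,_ in R1[n]:
            P,e=tri(w,p,c,q)
            if e<.006 and 0<P[2]<.12: print('cap',n,p,P.round(3),'tub',tub(P),'sc',scoopf(P),round(e,4))
E
python3 look.py
```

```text
time_s: 16.2
ee_pos: [0.5231, -0.0092, 0.1507]
eef_rot: [2.692, 0.003, 1.489]
force: [-0.2, 0.4, -3.2]
grip_width: 0.0137
grip_force: 60.0
side
[352. 179.] [321. 217.] [0.6005 0.0054 0.0655] 0.0015 scoop [-0.0111  0.0203  0.0184]
top
[352. 179.] [309. 203.] [0.605  0.0038 0.0575] 0.0011 scoop [-0.0105  0.0191  0.0092]
red wrist [([337.5, 173.0], (4, 5), [0.029, 0.011]), ([347.5, 110.0], (18, 15), [0.038, 0.068])]
red side [([314.5, 225.5], (4, 4), [0.034, 0.008]), ([307.0, 221.0], (5, 5), [0.063, -0.008]), ([320.5, 215.5], (20, 12), [0.022, -0.043])]
red top [([321.0, 188.5], (5, 4), [0.065, -0.013])]
cap side [337.5 173. ] [ 0.619 -0.004  0.012] tub [0.032 0.01 ] sc [-0.0168  0.0123 -0.0378] 0.0055
```

```bash
python3 shift.py '[[0,0.0043,-0.009,0,0,0],[0,0.0087,-0.018,0,0,0],[0,0.0087,-0.018,0,0,0],[0,0.0087,-0.018,0,0,0],[0,0.0087,-0.018,0,0,0],[0,0.0043,-0.009,0,0,0],[0,0,0,0,0,0],[0,0,0,0,0,0],[0,0,0,0,0,0]]'
python3 look.py
python3 - <<'E'
from y import *
w=cam('wrist');cv2.imwrite('pics/x2.png',w['img']);o=obs();print(o['qpos'])
b=w['img'].astype(int)
# white/yellow tube mask extents in scoop frame at z=.015, in basket
p=np.array(o['ee_pos']);M=R.from_euler('xyz',o['eef_rot']).as_matrix()
g=np.zeros((11,13),int)
for i,x in enumerate(np.arange(-.045,.056,.01)):
    for j,y in enumerate(np.arange(-.06,.061,.01)):
        P=p+M@np.array([y,x+.043,.128-.018]);u=proj(w,P).round().astype(int)
        px=b[u[1],u[0]] if 0<=u[1]<400 and 0<=u[0]<640 else [0,0,0]
        g[i,j]=2 if (px[2]>90 and px[0]<.6*px[2]) else 1 if min(px)>105 else 0
print('rows x -45..55, cols y -60..60');print(g)
E
```

```text
time_s: 17.25
ee_pos: [0.5219, -0.0087, 0.249]
eef_rot: [2.693, 0.002, 1.49]
force: [0.7, -0.0, -2.7]
grip_width: 0.0137
grip_force: 60.0
side
[352. 179.] [322. 194.] [0.5993 0.0057 0.1631] 0.0012 scoop [-0.0122  0.0208  0.0174]
top
[352. 179.] [307. 201.] [0.6003 0.0067 0.1617] 0.0026 scoop [-0.0119  0.0219  0.0157]
red wrist [([301.0, 221.0], (3, 5), [0.033, -0.068]), ([324.0, 173.0], (11, 9), [0.064, -0.011]), ([302.0, 160.0], (11, 11), [0.035, 0.008]), ([303.0, 107.5], (13, 12), [0.037, 0.067])]
red side [([314.0, 226.0], (5, 5), [0.035, 0.01]), ([307.0, 220.0], (5, 5), [0.063, -0.013]), ([317.0, 210.0], (5, 5), [0.039, -0.068]), ([322.0, 192.0], (21, 11), [0.037, -0.165])]
red top []
cap side [301. 221.] [ 0.618 -0.085  0.008] tub [ 0.037 -0.071] sc [-0.056  -0.0681 -0.1338] 0.0045
cap side [324. 173.] [ 0.648 -0.026  0.016] tub [ 0.063 -0.01 ] sc [-0.0296 -0.0068 -0.1373] 0.0
cap side [324. 173.] [ 0.614 -0.007  0.084] tub [0.027 0.007] sc [-0.0321  0.0097 -0.0604] 0.0001
cap side [302. 160.] [ 0.623 -0.007  0.01 ] tub [0.036 0.007] sc [-0.0563  0.0104 -0.1311] 0.0007
[-8.69578314e-02 -5.40267066e-03  1.87753265e+00  4.34875683e-04
  8.20115949e-01 -6.81671103e-03]
rows x -45..55, cols y -60..60
[[0 0 0 0 0 0 0 0 0 0 0 0 0]
 [0 0 0 0 0 1 2 2 2 0 1 0 1]
 [0 0 0 0 1 1 2 2 0 0 0 0 1]
 [0 0 0 0 1 1 1 1 2 2 2 0 1]
 [1 1 1 1 1 1 1 1 2 2 2 0 1]
 [1 1 1 1 1 1 1 2 2 2 1 1 1]
 [1 1 1 1 1 1 1 2 2 2 1 1 1]
 [1 1 1 1 1 1 1 1 1 1 1 1 1]
 [1 1 1 1 1 1 1 1 1 1 1 1 1]
 [1 1 1 1 1 1 1 1 1 1 1 1 1]
 [1 1 1 1 1 1 1 1 1 1 1 1 1]]
```

```bash
python3 - <<'E'
from h import *
t=cam('top');w=cam('wrist');z=np.load('w1.npz');w['E']=z['E'];w['img']=z['img']
for u,v in((190,199),(251,199),(251,264),(190,264)): print('top',plane(t,u,v,.042).round(4))
for u,v in((204,34),(383,33)): print('w1',plane(w,u,v,.042).round(4))
for u,v in((204,38),(383,38)): print('w1 base',plane(w,u,v,.0).round(4))
# edges in top0: gradient profile along row 230 & col 220
g=cv2.cvtColor(cv2.imread('pics/top0.png'),cv2.COLOR_BGR2GRAY).astype(int)
for r in(210,250): print(r,g[r-2:r+3,184:200].mean(0).round().astype(int),g[r-2:r+3,244:258].mean(0).round().astype(int))
for cc in(205,240): print(cc,g[192:208,cc-2:cc+3].mean(1).round().astype(int),g[256:272,cc-2:cc+3].mean(1).round().astype(int))
E
python3 to.py .49 .247 .25 0 -.45
```

```text
top [0.6204 0.3297 0.042 ]
top [0.6191 0.163  0.042 ]
top [0.4428 0.1619 0.042 ]
top [0.4443 0.3261 0.042 ]
w1 [0.4502 0.1678 0.042 ]
w1 [0.6212 0.1675 0.042 ]
w1 base [0.4381 0.1704 0.    ]
w1 base [0.6291 0.1691 0.    ]
210 [119 120 119 116 116 107  72  57  70  97 122 128 127 121 104  98] [100 117 128 123 105  84  69  89 115 121 117 119 120 119]
250 [122 122 123 122 105  75  56  63  93 122 129 129 125 112  93 108] [103 125 132 128 108  72  67  93 116 121 118 116 119 120]
205 [120 121 122 118 119 119 113  87  81 112 126 126 122 115 109 110] [115 115 122 127 129 121  97 106 107 114 121 120 121 121 122 120]
240 [120 118 119 119 117 107 111  86  92 120 129 131 128 127 128 126] [129 128 130 132 132 125 100 112 117 118 120 122 122 119 119 121]
at [ 0.5222 -0.0087  0.2498] tool-axes delta [ 0.2522 -0.0472 -0.0237]
rotvec [-0.0003  0.0374 -0.0718]
```

```bash
python3 shift.py '[[0.01,-0.0023,-0.0011,0,0,0],[0.02,-0.0046,-0.0023,0,0,0],[0.03,-0.0069,-0.0034,0,0,0],[0.035,-0.008,-0.004,0,0,0],[0.035,-0.008,-0.004,0,0,0],[0.035,-0.008,-0.004,0,0,0],[0.035,-0.008,-0.004,0,0,0],[0.025,-0.0057,-0.0029,0,0,0],[0.018,-0.0041,-0.002,0,0,0],[0.01,-0.0023,-0.0012,0,0,0]]'
python3 shift.py '[[0,0,0,0,0.0187,-0.036],[0,0,0,0,0.0187,-0.036],[0,0,0,0,0,0],[0,0,0,0,0,0]]'
python3 to.py .478 .248 .17 0 -.1; python3 look.py | head -8
```

```text
time_s: 18.55
ee_pos: [0.4778, 0.2501, 0.2501]
eef_rot: [2.692, 0.002, 1.491]
force: [0.2, -0.9, -3.1]
grip_width: 0.0136
grip_force: 60.0
time_s: 18.95
ee_pos: [0.4783, 0.2483, 0.2503]
eef_rot: [2.691, 0.0, 1.569]
force: [1.0, -0.0, -2.6]
grip_width: 0.0138
grip_force: 60.0
at [0.4783 0.2483 0.2503] tool-axes delta [-0.0003 -0.0353  0.0722]
rotvec [ 0.3502  0.0006 -0.0016]
side
[371. 176.] [330. 261.] [0.5575 0.2768 0.1812] 0.0044 scoop [-0.0017  0.0283  0.0313]
top
[328. 200.] [207. 228.] [0.5365 0.2546 0.1595] 0.0012 scoop [-0.0301  0.0061  0.021 ]
[371. 176.] [197. 215.] [0.5665 0.2741 0.1733] 0.0037 scoop [0.0029 0.0257 0.0203]
red wrist []
red side [([330.5, 259.0], (24, 13), [-0.039, 0.14]), ([314.0, 226.0], (5, 5), [0.035, 0.01]), ([307.0, 220.5], (5, 6), [0.063, -0.011]), ([317.0, 210.0], (5, 5), [0.039, -0.068])]
red top [([313.0, 198.0], (5, 5), [0.036, 0.008]), ([321.0, 188.0], (5, 5), [0.066, -0.012])]
```

```bash
python3 shift.py '[[0,0,0,0.07,0,0],[0,0,0,0.07,0,0],[0,0,0,0.07,0,0],[0,0,0,0.07,0,0],[0,0,0,0.07,0,0],[0,0,0,0,0,0]]'
python3 to.py .478 .248 .17 0 -.1; python3 to.py .478 .248 .143 0 -.06
```

```text
time_s: 19.7
ee_pos: [0.479, 0.2485, 0.2501]
eef_rot: [3.043, 0.0, 1.57]
force: [0.8, 0.1, -2.3]
grip_width: 0.0135
grip_force: 60.0
at [0.479  0.2485 0.2501] tool-axes delta [-0.0005 -0.0089  0.0796]
rotvec [-0.001   0.0006 -0.0011]
at [0.479  0.2485 0.2501] tool-axes delta [-0.0005 -0.0116  0.1064]
rotvec [ 0.039   0.0005 -0.0011]
```

```bash
python3 shift.py '[[0,-0.0016,0.015,0,0,0],[0,-0.0022,0.02,0,0,0],[0,-0.0022,0.02,0,0,0],[0,-0.0022,0.02,0,0,0],[0,-0.0016,0.015,0,0,0],[0,-0.0011,0.01,0,0,0],[0,-0.0007,0.0064,0,0,0],[0,0,0,0,0,0]]'
```

```text
time_s: 20.5
ee_pos: [0.4771, 0.2487, 0.1429]
eef_rot: [3.041, 0.0, 1.571]
force: [-0.5, -0.1, -2.3]
grip_width: 0.0138
grip_force: 60.0
```

```bash
python3 shift.py '[[0,0.0022,-0.0015,0.05,0,0],[0,0.0022,-0.0015,0.05,0,0],[0,0.0022,-0.0015,0.05,0,0],[0,0.0022,-0.0015,0.05,0,0],[0,0.0045,-0.0039,0.05,0,0],[0,0.0045,-0.0039,0.05,0,0],[0,0.0045,-0.0039,0.05,0,0],[0,0.0045,-0.0039,0.05,0,0],[0,0.0045,-0.0039,0.05,0,0],[0,0,0,0,0,0]]'
python3 shift.py '[[0,0.0054,-0.0039,0.05,0,0],[0,0.0054,-0.0039,0.05,0,0],[0,0.0054,-0.0039,0.05,0,0],[0,0.0054,-0.0039,0.05,0,0],[0,0.0054,-0.0039,0.05,0,0],[0,0,0,0,0,0],[0,0,0,0,0,0]]'
cat > tray.py <<'E'
from y import *
Tc=np.array([.535,.248])
w=cam('wrist');s=cam('side');t=cam('top')
print('top z.015',[((plane(t,*p,.015)[:2]-Tc).round(3).tolist(),r.tolist()) for p,r in yel(t,(180,190,262,272),4)])
print('side',[((plane(s,*p,.015)[:2]-Tc).round(3).tolist(),r.tolist()) for p,r in yel(s,(270,220,400,340),5)])
a=yel(w,(150,0,520,300),60);print('wrist',[((plane(w,*p,.015)[:2]-Tc).round(3).tolist(),r.tolist()) for p,r in a])
E
python3 tray.py
```

```text
time_s: 21.5
ee_pos: [0.5129, 0.2486, 0.1644]
eef_rot: [-2.793, 0.0, 1.57]
force: [-0.2, -0.2, -1.8]
grip_width: 0.0135
grip_force: 60.0
time_s: 22.2
ee_pos: [0.5444, 0.2488, 0.1698]
eef_rot: [-2.544, 0.0, 1.571]
force: [-0.2, -0.7, -1.6]
grip_width: 0.0137
grip_force: 60.0
top z.015 []
side [([0.061, 0.026], [16.3, 10.2]), ([0.027, 0.003], [10.0, 7.0])]
wrist [([0.029, 0.005], [29.2, 36.2]), ([0.063, 0.027], [72.0, 42.7])]
```

```bash
python3 shift.py '[[0,-0.0041,0.0028,0,0,0],[0,-0.0041,0.0028,0,0,0],[0,-0.0041,0.0028,0,0,0],[0,-0.0041,0.0028,0,0,0],[0,-0.0041,0.0028,0,0,0],[0,-0.0041,0.0028,0,0,0],[0,0,0,0,0,0],[0,0,0,0,0,0]]'
python3 tray.py; python3 to.py .514 .249 .27 0 .6
```

```text
time_s: 23.15
ee_pos: [0.5147, 0.2487, 0.17]
eef_rot: [-2.542, 0.0, 1.571]
force: [-0.5, 0.0, -1.0]
grip_width: 0.0137
grip_force: 60.0
top z.015 []
side [([0.061, 0.026], [16.3, 10.2]), ([0.027, 0.003], [10.0, 7.0])]
wrist [([0.029, 0.005], [33.0, 38.6]), ([0.044, 0.031], [40.0, 19.0])]
at [0.5148 0.2487 0.1699] tool-axes delta [ 0.0003 -0.0572 -0.0822]
rotvec [ 0.0002  0.0002 -0.    ]
```

```bash
python3 shift.py '[[0,-0.005,-0.0072,0,0,0],[0,-0.0115,-0.0165,0,0,0],[0,-0.014,-0.02,0,0,0],[0,-0.014,-0.02,0,0,0],[0,-0.0127,-0.0185,0,0,0],[0,0,0,-0.1,0,0],[0,0,0,-0.1,0,0],[0,0,0,0,0,0],[0,0,0,0,0,0]]'
python3 tray.py
python3 - <<'E'
from y import *
w=cam('wrist');s=cam('side')
a=yel(w,(150,0,520,300),40);b=yel(s,(270,220,400,340),5)
for p,r in a:
    for q,_ in b:
        P,e=tri(w,p,s,q); print(p.round(0),r,P.round(3),round(e,4))
hsv=cv2.cvtColor(w['img'],cv2.COLOR_BGR2HSV)
print(obs()['qpos'].round(3) if hasattr(obs()['qpos'],'round') else obs()['qpos'],obs()['force'])
E
```

```text
time_s: 24.2
ee_pos: [0.5136, 0.2487, 0.2708]
eef_rot: [-2.739, -0.0, 1.571]
force: [-0.3, -0.3, -2.9]
grip_width: 0.0139
grip_force: 60.0
top z.015 [([0.028, 0.007], [7.0, 8.0]), ([0.065, 0.024], [6.0, 14.0])]
side [([0.061, 0.026], [16.3, 10.2]), ([0.027, 0.003], [10.0, 7.0])]
wrist [([0.029, 0.005], [22.5, 26.3]), ([0.063, 0.027], [52.3, 30.5])]
[449. 172.] [22.4 27.1] [ 0.58   0.251 -0.014] 0.0352
[449. 172.] [22.4 27.1] [0.563 0.254 0.019] 0.0018
[487. 155.] [52.8 30.5] [0.597 0.275 0.016] 0.0022
[487. 155.] [52.8 30.5] [0.579 0.283 0.062] 0.0343
[0.331 0.54  1.134 0.132 1.848 0.343] [-0.44107076 -0.05171695 -2.15154464]
```

```bash
python3 to.py .5775 -.2717 .3027 .0392 .3836
python3 shift.py '[[0,0,-0.02,0,0,0],[0,0,-0.02,0,0.015,-0.036],[0,0,0,-0.018,0,0],[0,0,0,0,0,0]]'; python3 to.py .5775 -.2725 .3027 .0392 .3836
```

```text
at [0.5141 0.2486 0.2693] tool-axes delta [-0.5203  0.0455 -0.0552]
rotvec [-0.0185 -0.0145 -0.0365]
time_s: 24.85
ee_pos: [0.5294, 0.2486, 0.3062]
eef_rot: [-2.76, -0.027, 1.597]
force: [0.4, -0.6, -2.0]
grip_width: 0.0137
grip_force: 60.0
at [0.5294 0.2486 0.3062] tool-axes delta [-0.5221  0.0279 -0.0225]
rotvec [ 0.0026 -0.0296 -0.0017]
```

```bash
python3 shift.py '[[0,0,0,0.0026,-0.0296,-0.0017],[0,0,0,0,0,0]]' | head -3; python3 to.py .5775 -.2725 .3027 .0392 .3836
```

```text
time_s: 25.05
ee_pos: [0.529, 0.2491, 0.306]
eef_rot: [-2.756, 0.001, 1.612]
at [0.529  0.2491 0.306 ] tool-axes delta [-0.5231  0.0265 -0.0064]
rotvec [-0.0021  0.0021  0.0014]
```

```bash
python3 shift.py '[[-0.02,0.001,0,0,0,0],[-0.035,0.0018,-0.0005,0,0,0],[-0.035,0.0018,-0.0005,0,0,0],[-0.035,0.0018,-0.0005,0,0,0],[-0.035,0.0018,-0.0005,0,0,0],[-0.035,0.0018,-0.0005,0,0,0],[-0.035,0.0018,-0.0005,0,0,0],[-0.035,0.0018,-0.0005,0,0,0],[-0.035,0.0018,-0.0005,0,0,0]]' >/dev/null
python3 shift.py '[[-0.035,0.0018,-0.0005,0,0,0],[-0.035,0.0018,-0.0005,0,0,0],[-0.035,0.0018,-0.0005,0,0,0],[-0.035,0.0018,-0.0005,0,0,0],[-0.035,0.0018,-0.0005,0,0,0],[-0.03,0.0018,-0.0005,0,0,0],[-0.015,0.001,0,0,0,0],[0,0,0,0,0,0],[0,0,0,0,0,0]]'
python3 to.py .5242 -.2739 .1704 .0392 .3836
```

```text
time_s: 26.85
ee_pos: [0.5782, -0.2691, 0.3022]
eef_rot: [-2.757, -0.001, 1.611]
force: [0.4, 0.1, -1.6]
grip_width: 0.0136
grip_force: 60.0
at [ 0.5782 -0.2691  0.3022] tool-axes delta [-0.0029 -0.0007  0.1425]
rotvec [-0.0011 -0.0009  0.0015]
```

```bash
python3 shift.py '[[-0.003,-0.002,0.02,0,0,0],[0,0,0.03,0,0,0],[0,0,0.03,0,0,0],[0,0,0.03,0,0,0],[0,0,0.015,0,0,0],[0,0,0.009,0,0,0],[0,0,0,0,0,0]]'
python3 shift.py '[[0,0,0.003,0,0,0],[0,0,0,0,0,0]]'
python3 shift.py '[[0,0,0.0025,0,0,0],[0,0,0,0,0,0]]'
python3 to.py .5242 -.2739 .1704 .0392 .3836
```

```text
time_s: 27.55
ee_pos: [0.5261, -0.2738, 0.1789]
eef_rot: [-2.757, -0.001, 1.612]
force: [0.9, -0.5, -1.9]
grip_width: 0.0135
grip_force: 60.0
time_s: 27.75
ee_pos: [0.5255, -0.2746, 0.177]
eef_rot: [-2.759, -0.0, 1.611]
force: [0.5, 0.3, -1.5]
grip_width: 0.0139
grip_force: 60.0
time_s: 27.95
ee_pos: [0.5242, -0.2748, 0.1741]
eef_rot: [-2.758, -0.001, 1.611]
force: [0.2, 0.1, -2.5]
grip_width: 0.0138
grip_force: 60.0
at [ 0.5242 -0.2748  0.1741] tool-axes delta [0.0009 0.0014 0.0035]
rotvec [-0.0003 -0.0004  0.0012]
```

```bash
python3 shift.py '[[0.001,0,0.002,0,0,0],[0,0,0,0,0,0]]' | grep -E 'pos|force: \['
python3 shift.py '[[0,0,0.0015,0,0,0],[0,0,0,0,0,0]]' | grep -E 'pos|force: \['
python3 shift.py '[[0,0,0.001,0,0,0],[0,0,0,0,0,0]]' | grep -E 'pos|force: \['
```

```text
ee_pos: [0.5233, -0.2737, 0.1721]
force: [-0.8, -0.8, -1.4]
ee_pos: [0.5229, -0.2738, 0.171]
force: [-0.8, 0.2, -1.2]
ee_pos: [0.5227, -0.2739, 0.1709]
force: [1.1, 1.4, 5.3]
```

```bash
python3 shift.py '[[0,0,-0.0005,0,0,0],[0,0,0,0,0,0],[0,0,0,0,0,0],[0,0,0,0,0,0],[0,0,0,0,0,0],[0,0,0,0,0,0]]' 0.05
python3 shift.py '[[0,0,-0.01,0,0,0],[0,0,-0.02,0,0,0],[0,0,-0.025,0,0,0],[0,0,-0.025,0,0,0],[0,0,-0.025,0,0,0],[0.02,0,-0.02,0,0,0],[0.03,0,0,0,0,0],[0.03,0,0,0,0,0],[0,0,0,0,0,0],[0,0,0,0,0,0]]'
python3 - <<'E'
from m import *
s=cam('side');w=cam('wrist')
ax={}
for cc,roi in((w,(240,120,420,330)),(s,(325,115,380,195))):
    b=cc['img'].astype(int);m=((b[...,1]>b[...,0]*1.25)&(b[...,1]>b[...,2]*1.25)&(b[...,1]>35)).astype('uint8')*255
    x0,y0,x1,y1=roi;k=np.zeros_like(m);k[y0:y1,x0:x1]=m[y0:y1,x0:x1]
    n,l,st,_=cv2.connectedComponentsWithStats(k);i=1+st[1:,4].argmax();v,u=np.nonzero(l==i);p=np.c_[u,v].astype('float32')
    vx,vy,a0,b0=cv2.fitLine(p,cv2.DIST_L2,0,.01,.01).ravel();a=(p-[a0,b0])@[vx,vy]
    e=[np.array([a0+vx*q,b0+vy*q]) for q in(a.min()-.4,a.max()+.4)];print(cc['n'],len(p),np.round(e,1).tolist());ax[cc['n']]=(e,cc)
def pl(n):
    e,c=ax[n];d1=ray(c,*e[0])[1];o,d2=ray(c,*e[1]);k=np.cross(d1,d2);return k/np.linalg.norm(k),o
n1,o1=pl('wrist');n2,o2=pl('side');d=np.cross(n1,n2);d*=np.sign(d[2]);d/=np.linalg.norm(d)
p=np.linalg.solve(np.array([n1,n2,d]),[n1@o1,n2@o2,d@np.array([.5,-.3,.15])])
print('dir',d.round(3),'at .169',(p+d*(.169-p[2])/d[2]).round(4)); print(obs()['force'],obs()['time_s'])
E
python3 tray.py; python3 look.py | grep -E 'red (side|top)'
```

```text
time_s: 29.15
ee_pos: [0.5227, -0.2738, 0.1704]
eef_rot: [-2.758, -0.001, 1.611]
force: [-0.4, 0.1, 0.0]
grip_width: 0.0499
grip_force: 0.0
time_s: 30.15
ee_pos: [0.5664, -0.192, 0.2872]
eef_rot: [-2.758, -0.0, 1.612]
force: [-0.5, -0.3, 0.5]
grip_width: 0.0501
grip_force: 0.0
wrist 1124 [[312.20001220703125, 245.60000610351562], [312.5, 319.3999938964844]]
side 59 [[346.79998779296875, 133.6999969482422], [356.6000061035156, 158.60000610351562]]
dir [0.375 0.034 0.926] at .169 [ 0.5221 -0.2808  0.169 ]
[ 0.0042542  -0.11742336 -0.03510107] 30.25
top z.015 [([0.029, 0.007], [6.0, 8.0]), ([0.063, 0.029], [8.0, 16.3])]
side [([0.047, 0.02], [15.2, 24.7])]
wrist []
red side [([314.0, 226.0], (5, 5), [0.035, 0.01]), ([307.0, 220.0], (5, 5), [0.063, -0.013]), ([317.0, 210.5], (5, 4), [0.038, -0.065])]
red top [([313.0, 198.0], (5, 5), [0.036, 0.008]), ([321.0, 188.0], (5, 5), [0.066, -0.012])]
```

```bash
python3 shift.py '[[0,0,-0.03,0,0,0],[0,0,0,0,0,0],[0,0,0,0,0,0],[0,0,0,0,0,0],[0,0,0,0,0,0]]' >/dev/null; python3 tray.py; python3 -c "
from station import ctrl
print(ctrl.hand_in())"
```

```text
top z.015 [([0.029, 0.007], [6.0, 8.0]), ([0.063, 0.029], [8.0, 16.3])]
side [([0.047, 0.02], [15.2, 24.7])]
wrist []
the job is handed in; nothing more can be done
None
```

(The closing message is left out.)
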